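# Lever open the green tea box with the tea knife

## Robot

A 6-joint arm with a two-finger parallel gripper is mounted at the origin on the work surface. World frame = base frame: x ahead of the robot, y to its left, z up, the work surface at z = 0. Lengths are in m, angles in rad, forces in N, time in s.
With the tool pointing down it reaches from about 0.35 to 0.95 m from the base axis. Payload 17.4 kg.
Tool frame: the origin (TCP) lies midway between the tips of the shut fingers; the grasp point (between the pads) lies 19 mm behind it; z points along the fingers, y is the direction in which the jaws open and shut (so a half turn about z gives the same grasp; the last joint's range is limited). The gripper opens to 93 mm and grips with 3 to 60 N. Pads are 15 mm wide; open, the fingers measure 128 mm over their backs; the gripper's body (75 mm by 188 mm) begins 65 mm behind the grasp point.
Start: joints at [1.244, 0.116, 1.442, -0, 1.584, -0.038], TCP at [0.192, 0.647, 0.219] pointing down, gripper open.
Joint ranges: [-2.83, 2.83], [-0.83, 2.19], [0.07, 2.5], [-1.14, 4.28], [0.01, 3], [-2.97, 2.97]. Speed limits (rad/s): [1.89, 1.89, 2.22, 3.14, 3.14, 3.14].

## Interface

Orientations are given as [roll, pitch, yaw] about the fixed x, y, z axes, in that order (R = Rz(yaw) Ry(pitch) Rx(roll)).
In Python, from plant import env gives the robot as it stands. The module is installed in compiled form; this text tells all that it offers.
- The arm moves only by the shell command python3 -m handwheel 'ROWS' [FORCE]. ROWS is JSON, a list of rows, each a list of 3 entries, a list of its own where there are three numbers: the opening, from 0 (shut) to 1 (fully open), then the shift along the tool's x, y, z in mm, then the turn about the tool's z in rad. In form: [[grip, [x, y, z], yaw], ...]. A call has 1 to 20 rows; each row is the pose to reach, as a shift and turn from the pose commanded when the call began, along the tool's axes at that moment; what a row does not reach only later rows make up. A row lasts 1/10 s, in which the tool goes at most 50 mm and 8.59 degrees, less where a joint would pass 70% of its speed; a pose out of reach is approached as far as the arm can. A call with a gripper value outside its range is refused whole. The fingers move at their own pace and stop on an object; FORCE is the grip in N (left out, the last holds). Time passes only in rows, so rows that repeat a pose let the fingers close. It gives the time, the measured TCP pose, the force and the opening at its end, in the units of the state.
- env.get_obs(): the state, without advancing time (a new reading comes with each control period).
- env.grab_frame(name): name is "scene" or "top" or "wrist"; returns the picture (384x512x3 uint8, red, green, blue); there is no depth.
- env.camera_info(name): a dict with "fx", "fy", "cx", "cy" (pixels), "position" and "attitude" of the camera in the world. Camera axes: x right, y down, z forward; pixel columns grow to the right and rows downward; lengths in m; the calibration is good to about 2 mm. A picture is of the moment at which its call begins: read the wrist's pose just before it. camera_info takes no time and is no camera call; for the wrist camera it gives the pose at the moment of the call.
- env.job_done(): hands the job in, once; it reports no verdict.
The state is a dict: "time": time; "joints": joint angles; "joint_velocities": joint speeds; "tau": joint torques, N m; "position": TCP position; "orientation": TCP orientation; "wrist_force": force on the tool from outside, world axes, zero at the start; "moment": the same for the moment, N m; "gripper_width": finger opening in m.
Only numpy, scipy, OpenCV 4.12 (cv2) and the standard library are available. Lean on these libraries where they do the work, as an engineer would, in place of code of your own. Each camera call takes 0.05 s, during which the arm holds its last target.

## Task

Pick up the tea knife, slide its blade into the slot under the lid of the green-lidded tea box and lever the lid up until it stands open by itself at 45 degrees or more. Touch that box with the knife only, leave the red-lidded box shut and the white cup where it is, and finish by laying the knife back across both bars of its rest.

Things in the scene. Friction and masses are not known exactly. Their poses are not given: they have to be found in the camera images.
- tea_knife: Tea knife, 90 g, on its rest. Dark wooden handle 120 mm long (x), 18 wide (y), 20 high, brass band at the blade end; flat steel blade 120 long, 14 wide, 3 thick. Origin: centre of the handle's underside; x runs along the knife to the blade, z up. Handle x -60 to 60; blade x 60 to 180 (tip), at z 8.5 to 11.5, flat side level. Centre of mass x = 31: grip there, squeezing along y.
- knife_rest: Light wooden knife rest, fixed; origin on the table. Base plate 170 x 60 x 6 mm, x -65 to 105. Two cross bars 60 wide (y), 12 thick: at x -45, top at z 34, for the handle; at x 85, top at z 42.5, for the blade. Between them is free room for fingers down to the base plate. A knife on it has its origin near x 0, y 0, z 34, its blade to +x.
- green_box: Light wooden box with green lid, fixed, 120 mm deep (x), 130 wide (y), 70 high; tea cake inside up to z 30. Origin: centre of underside. Front (x -60, facing the robot, wall 6 thick) has a slot in the middle, y -35 to 35, z 48 up to the lid's underside at 70.5. Lid 5 thick, its front edge at x -68; it turns about a level line along y at x 60, z 70.5, front edge rising.
- green_lid (a joint): Angle of the green lid in rad: 0 shut, grows as it opens, up to 1.9 (0.79 = 45 degrees). Lid of 60 g on a stiff hinge: it stays where it is left; about 1 N up at its middle to front raises it.
- red_lid (a joint): Angle of the lid of a second box in rad, 0 shut. That box is the same in all but its red lid and stands beside the green one, at either side, with at least 20 mm between them. It must stay shut.
- gaiwan: White porcelain cup, loose, 92 mm across the rim, 75 mm high, standing on the table. Origin: centre of its underside. Not to be disturbed.
Things that resemble listed ones, but are neither listed nor needed, are in the scene too. Of the things that look like the tea_knife, the smaller one is meant. Leave any pink look-alike of the green_box alone.

How it is judged:
On the way:
1. the knife's blade holds the green lid raised by 20 degrees or more (value of joint green_lid above 0.35 rad and contact force between tea_knife and green_box above 0.1 N), for 0.1 s.
At the end, for the whole second after the job is handed in: The green lid stands open by itself at 43 degrees or more, the red lid is shut, the knife lies still across both bars of its rest, flat, within 30 mm of the rest's origin seen from above and within 20 degrees of the rest's direction, released, and the white cup has moved less than 30 mm (value of joint green_lid above 0.75 rad and value of joint red_lid below 0.1 rad and horizontal distance between tea_knife and knife_rest below 0.03 m and z of tea_knife in the frame of knife_rest between 0.026 and 0.042 m and angle between tea_knife's own z axis and vertical below 0.17 rad and angle between the x axis of tea_knife and the x axis of knife_rest, either way round below 0.35 rad and linear speed of tea_knife below 0.02 m/s and distance of gaiwan from where it was at the start of the episode below 0.03 m); the robot touches nothing.
It fails at once if the robot itself, rather than the knife, touches the green box or its lid (contact force between any of the fingers, the arm and green_box above 2 N).
It fails at once if the red lid is opened (value of joint red_lid above 0.15 rad).
It fails at once if the white cup is knocked over or pushed away (distance of gaiwan from where it was at the start of the episode above 0.04 m or angle between gaiwan's own z axis and vertical above 0.5 rad).
It also fails if it takes over 58 s, if anything falls off the work surface, if the arm or the gripper's body presses on something with over 40 N, if the wrist force passes 120 N, or if a joint passes its speed limit or range.

## Working session

There is one attempt and no reset: what is moved stays moved. The work goes in short steps, Python scripts to look and compute and a shell command to move; the robot and the scene stay as the last step left them, time stands still between calls to the robot, and variables do not carry over. Pictures are saved under pics/ and viewed, and the job is handed in when it is done.

```bash
ls; mkdir -p pics; python3 - <<'E'
from plant import env
import cv2
o=env.get_obs(); print({k:(v if not hasattr(v,'round') else v) for k,v in o.items()})
for n in ["scene","top","wrist"]:
    print(n,env.camera_info(n))
    im=env.grab_frame(n); cv2.imwrite(f"pics/{n}0.png",cv2.cvtColor(im,cv2.COLOR_RGB2BGR))
E
```

```text
pics
{'time': 0.0, 'joints': array([ 1.24417961e+00,  1.16486767e-01,  1.44224691e+00,  1.26390110e-05,
        1.58400422e+00, -3.78095776e-02]), 'joint_velocities': array([-0.00026562, -0.00071731,  0.00112119,  0.00020889, -0.00147922,
       -0.00018537]), 'tau': array([-1.43023382e-03, -7.21269894e+01, -6.22613525e+01,  7.78855663e-02,
        2.37125927e-02, -4.38734924e-05]), 'position': array([0.19219311, 0.64685206, 0.21791605]), 'orientation': array([-3.14044870e+00, -5.59201006e-05,  2.85278564e+00]), 'wrist_force': array([-0.44895702, -0.04203885,  0.10513643]), 'moment': array([ 0.03899398, -0.05223822,  0.01932607]), 'gripper_width': 0.0929121516883068}
scene {'fx': 397.54522761701816, 'fy': 397.54522761701816, 'cx': 260.24868903615857, 'cy': 189.19000498799002, 'position': array([0.79679204, 0.61728939, 1.07429884]), 'attitude': array([-2.52328057,  0.00684352,  2.60774074])}
top {'fx': 432.41565588968314, 'fy': 432.41565588968314, 'cx': 261.3042540068158, 'cy': 188.22897714452893, 'position': array([ 3.26216785e-01, -5.96268017e-04,  1.44615422e+00]), 'attitude': array([-3.04193962, -0.00404011, -1.58827811])}
wrist {'fx': 310.9874249646595, 'fy': 310.9874249646595, 'cx': 253.38693095574433, 'cy': 190.5552921710603, 'position': array([0.11597619, 0.66902919, 0.38274217]), 'attitude': array([2.85586166e+00, 1.29018367e-03, 1.28336683e+00])}
```

View pics/top0.png

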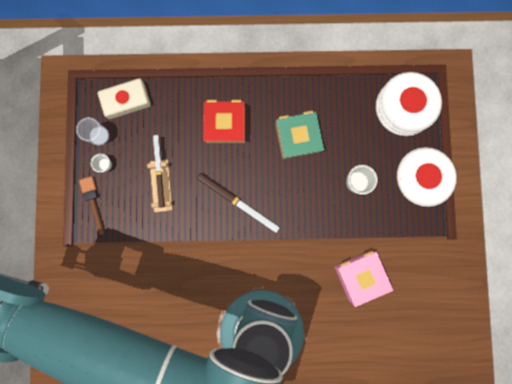

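View pics/scene0.png

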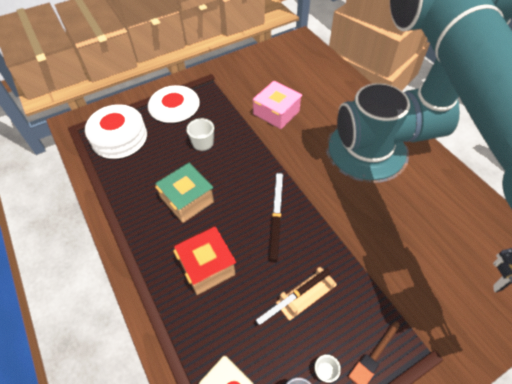

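View pics/wrist0.png

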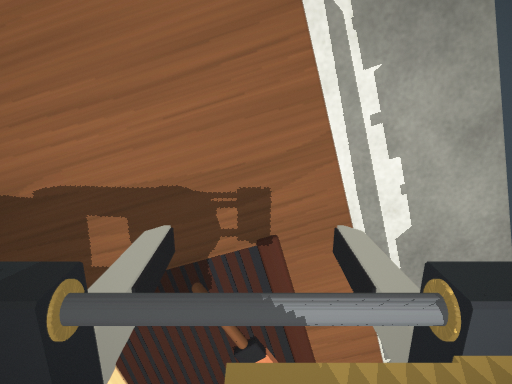

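```bash
cat > h.py <<'E'
from plant import env
import numpy as np, cv2
from scipy.spatial.transform import Rotation as R
def ray(name,px,info=None):
    c=info or env.camera_info(name)
    d=np.array([(px[0]-c['cx'])/c['fx'],(px[1]-c['cy'])/c['fy'],1.])
    return np.array(c['position']),R.from_euler('xyz',c['attitude']).as_matrix()@d
def onz(name,px,z,info=None):
    p,d=ray(name,px,info); return p+d*(z-p[2])/d[2]
def proj(name,P,info=None):
    c=info or env.camera_info(name)
    q=R.from_euler('xyz',c['attitude']).as_matrix().T@(np.array(P)-c['position'])
    return np.array([c['fx']*q[0]/q[2]+c['cx'],c['fy']*q[1]/q[2]+c['cy']])
def crop(src,dst,x0,y0,x1,y1,s):
    im=cv2.imread(src)[y0:y1,x0:x1]
    cv2.imwrite(dst,cv2.resize(im,None,fx=s,fy=s,interpolation=cv2.INTER_CUBIC))
def snap(name,dst):
    im=cv2.cvtColor(env.grab_frame(name),cv2.COLOR_RGB2BGR); cv2.imwrite(dst,im); return im
def state():
    o=env.get_obs(); print('t',round(o['time'],2),'p',o['position'].round(4),'o',o['orientation'].round(4),'F',o['wrist_force'].round(2),'w',round(o['gripper_width'],4),'j',o['joints'].round(3)); return o
E
python3 - <<'E'
from h import *
crop('pics/top0.png','pics/c1.png',130,120,200,220,6)
crop('pics/top0.png','pics/c2.png',190,85,340,170,5)
crop('pics/scene0.png','pics/c3.png',240,250,350,340,7)
for p in [(157,135),(162,190),(224,121),(300,134),(362,180),(238,200)]: print(p,onz('top',p,0.03).round(3))
E
```

```text
(157, 135) [0.652 0.335 0.03 ]
(162, 190) [0.467 0.318 0.03 ]
(224, 121) [0.696 0.112 0.03 ]
(300, 134) [ 0.647 -0.141  0.03 ]
(362, 180) [ 0.489 -0.342  0.03 ]
(238, 200) [0.43  0.068 0.03 ]
```

View pics/c1.png

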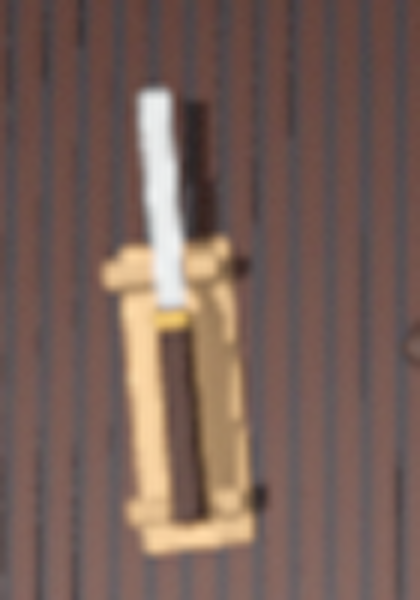

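View pics/c2.png

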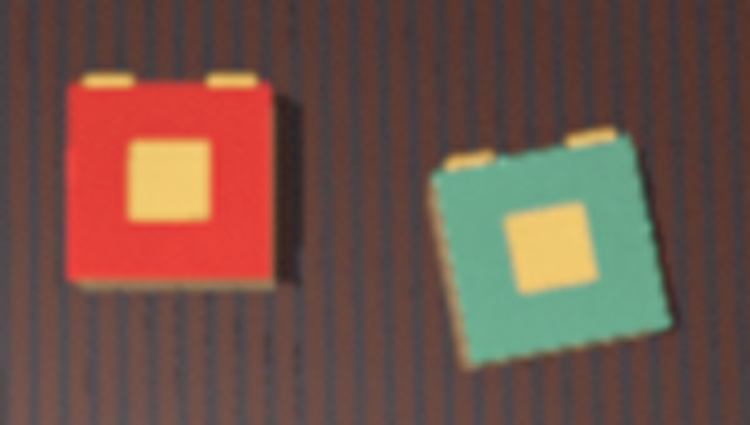

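View pics/c3.png

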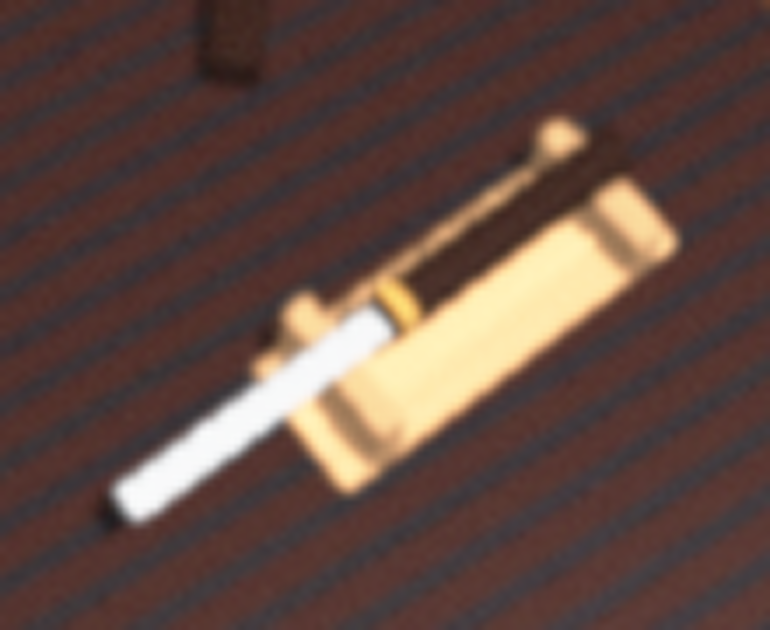

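The knife to take could be confused with two things: the small knife on the rest (157,170) and the larger knife lying on the tray (238,200). The rest knife is the smaller one, and the close crop shows its dark handle, brass band and steel blade lying across the bars. The boxes are green (300,134), red (224,121) and pink (364,280, left alone). Both hinges face away from the robot. Next I measure them.

```bash
python3 - <<'E'
from h import *
im=cv2.imread('pics/top0.png'); hsv=cv2.cvtColor(im,cv2.COLOR_BGR2HSV)
def big(m,box):
    k=np.zeros_like(m); x0,y0,x1,y1=box; k[y0:y1,x0:x1]=m[y0:y1,x0:x1]
    n,l,s,c=cv2.connectedComponentsWithStats(k); i=1+s[1:,4].argmax(); print('area',s[i]); return (l==i).astype(np.uint8)
g=big(cv2.inRange(hsv,(65,60,60),(95,255,255)),(260,90,340,180))
r=big(cv2.inRange(hsv,(0,180,120),(6,255,255)),(190,85,260,160))
for n,m in (('green',g),('red',r)):
    cs,_=cv2.findContours(m,cv2.RETR_EXTERNAL,cv2.CHAIN_APPROX_NONE)
    bx=cv2.boxPoints(cv2.minAreaRect(cs[0])); P=np.array([onz('top',b,.0755)[:2] for b in bx])
    print(n,bx.round(1).tolist(),P.round(4).tolist(),'sides',np.linalg.norm(P-np.roll(P,-1,0),axis=1).round(4),'ctr',P.mean(0).round(4))
    for a in range(2):
        d=P[(a+1)%4]-P[a]; print(np.degrees(np.arctan2(d[1],d[0])).round(2))
bl=big(cv2.inRange(hsv,(0,0,150),(180,60,255)),(145,125,175,178))
ha=big(cv2.inRange(hsv,(0,0,0),(180,255,75)),(152,172,168,212))
for n,m,z in (('blade',bl,.0455),('handle',ha,.054)):
    ys,xs=np.nonzero(m); P=np.array([onz('top',q,z)[:2] for q in zip(xs,ys)]); c=P.mean(0)
    w,v=np.linalg.eigh(np.cov((P-c).T)); v=v[:,1]*np.sign(v[0,1]); t=(P-c)@v
    print(n,'c',c.round(4),'ang',np.degrees(np.arctan2(v[1],v[0])).round(2),'ends',(c+v*t.min()).round(4),(c+v*t.max()).round(4),'len',np.ptp(t).round(4),'rows',ys.min(),ys.max())
# scene camera too
E
```

```text
area [ 277  112   47   45 1251]
area [ 204  102   40   38 1208]
green [[276.5, 118.5], [316.6000061035156, 110.9000015258789], [323.8999938964844, 149.8000030517578], [283.79998779296875, 157.3000030517578]] [[0.6893, -0.0618], [0.7121, -0.1924], [0.5838, -0.212], [0.5615, -0.0825]] sides [0.1326 0.1298 0.1314 0.1295] ctr [ 0.6367 -0.1372]
-80.11
-171.32
red [[204.0, 102.0], [243.0, 102.0], [243.0, 139.0], [204.0, 139.0]] [[0.7478, 0.1727], [0.7457, 0.046], [0.6235, 0.0476], [0.6256, 0.1732]] sides [0.1267 0.1222 0.1256 0.1222] ctr [0.6857 0.1099]
-90.93
179.24
area [153 135   8  37 208]
area [163 203   1   3   3]
blade c [0.5894 0.3325] ang 5.01 ends [0.5285 0.3272] [0.6486 0.3377] len 0.1206 rows 135 171
handle c [0.4197 0.3088] ang 0.29 ends [0.4164 0.3088] [0.4229 0.3088] len 0.0065 rows 203 205
```

```bash
python3 - <<'E'
from h import *
im=cv2.imread('pics/top0.png'); hsv=cv2.cvtColor(im,cv2.COLOR_BGR2HSV)
print(im[175:208:4,155:167].sum(2))
sc=cv2.imread('pics/scene0.png')
T=onz('top',(161.7,206.7),.054); print('tail',T.round(4))
o=np.array([.4699,.3220]); u=np.array([np.cos(np.radians(5)),np.sin(np.radians(5))])
for s,z in ((-60,.054),(60,.054),(180,.0455)):
    P=[*(o+u*s/1e3),z]; print(s,np.round(P,4),'top',proj('top',P).round(1),'scene',proj('scene',P).round(1))
E
```

```text
[[564 410 297 292 275 233 215 322 395 396 383 389]
 [566 402 260 255 257 219 178 291 397 404 395 387]
 [581 462 305 255 252 226 175 256 383 403 394 391]
 [614 560 377 257 258 253 213 195 313 398 402 396]
 [616 572 404 269 265 263 232 180 286 398 409 402]
 [617 584 463 324 265 261 237 187 257 381 404 405]
 [622 615 560 381 269 265 256 215 198 311 399 406]
 [558 548 516 385 285 269 265 233 171 272 431 527]
 [532 544 538 485 432 404 386 427 469 495 538 570]]
tail [0.411 0.313 0.054]
-60 [0.4101 0.3168 0.054 ] top [160.5 207. ] scene [328.1 268.9]
60 [0.5297 0.3272 0.054 ] top [157.5 170.3] scene [293.9 293.6]
180 [0.6492 0.3377 0.0455] top [155.2 134.7] scene [257.1 321.2]
```

```bash
cat >> h.py <<'E'
def rel(target,yawdeg):
    o=env.get_obs(); M=R.from_euler('xyz',o['orientation']).as_matrix()
    d=M.T@(np.array(target)-o['position'])*1000
    cur=np.degrees(np.arctan2(M[1,0],M[0,0])); dy=(yawdeg-cur+180)%360-180
    print('shift mm',d.round(1),'turn about tool z',round(-np.radians(dy),3))
E
python3 -c "
from h import *
rel([.501,.3235,.2],185.7)"
```

```text
shift mm [-388.1 -222.    18.2] turn about tool z -0.388
```

```bash
python3 -m handwheel '[[1,[-20,-12,2],-0.05],[1,[-55,-32,5],-0.1],[1,[-90,-52,7],-0.15],[1,[-130,-75,9],-0.2],[1,[-170,-98,10],-0.25],[1,[-210,-121,11],-0.3],[1,[-250,-144,12],-0.35],[1,[-290,-167,13],-0.388],[1,[-330,-190,15],-0.388],[1,[-365,-209,17],-0.388],[1,[-388,-222,18],-0.388],[1,[-388,-222,18],-0.388],[1,[-388,-222,18],-0.388],[1,[-388,-222,18],-0.388]]'
python3 - <<'E'
from h import *
state()
import json
c=env.camera_info('wrist'); snap('wrist','pics/w1.png'); print(c)
snap('top','pics/t1.png')
E
```

```text
time: 1.55
position: [0.5004, 0.3244, 0.2006]
orientation: [3.141, -0.0, -3.042]
wrist_force: [0.2, -0.5, -0.9]
gripper_width: 0.0931
t 1.55 p [0.5004 0.3244 0.2006] o [ 3.1415e+00 -2.0000e-04 -3.0418e+00] F [ 0.21 -0.52 -0.87] w 0.0931 j [ 0.532 -0.05   1.64   0.     1.551 -1.138]
{'fx': 310.9874249646595, 'fy': 310.9874249646595, 'cx': 253.38693095574433, 'cy': 190.5552921710603, 'position': array([0.421297  , 0.31613052, 0.36538555]), 'attitude': array([2.85610487e+00, 3.52186983e-05, 1.67201276e+00])}
```

View pics/w1.png

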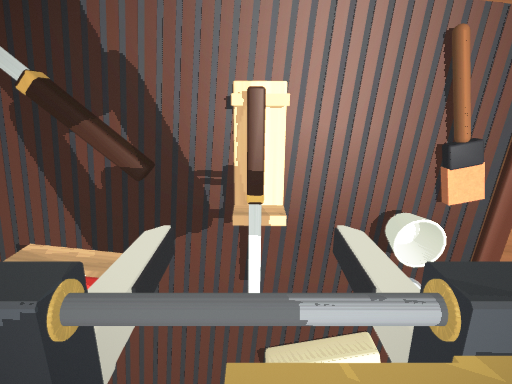

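Wrist view: knife handle from (257,87) to its brass band at (255,201), blade running down to (254,293). It is nearly aligned and centred between the fingers. I'll measure it and the rest.

```bash
python3 - <<'E'
from h import *
crop('pics/w1.png','pics/w1c.png',220,75,300,240,3.5)
im=cv2.imread('pics/w1.png')
g=im.sum(2)
def edges(y,thr_lo,x0=240,x1=275,bright=False):
    row=g[y,x0:x1].astype(int); print(y,row.tolist())
for y in (110,180,240,280): edges(y,0)
E
```

```text
110 [507, 502, 503, 528, 548, 547, 523, 223, 164, 202, 233, 251, 270, 285, 300, 315, 329, 342, 366, 375, 393, 392, 389, 310, 279, 628, 744, 746, 743, 742, 739, 734, 733, 733, 733]
180 [498, 511, 533, 537, 535, 528, 498, 118, 128, 132, 136, 139, 136, 139, 137, 133, 133, 132, 138, 134, 130, 133, 133, 320, 697, 744, 745, 741, 739, 737, 737, 738, 734, 730, 730]
240 [147, 153, 151, 150, 150, 155, 153, 165, 467, 765, 765, 765, 765, 765, 765, 765, 765, 765, 765, 765, 765, 236, 237, 236, 219, 221, 218, 224, 218, 222, 239, 239, 240, 244, 238]
280 [225, 225, 224, 228, 207, 212, 208, 244, 556, 765, 765, 765, 765, 765, 765, 765, 765, 765, 765, 765, 463, 212, 212, 213, 209, 229, 232, 230, 225, 229, 232, 230, 229, 227, 213]
```

View pics/w1c.png

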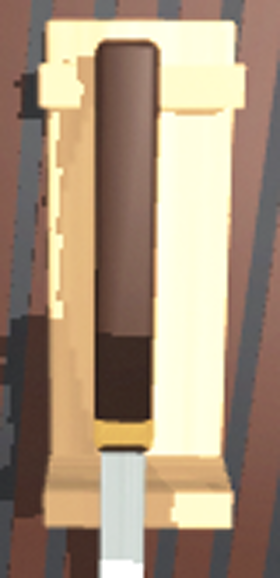

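```bash
python3 - <<'E'
from h import *
W=lambda p,z: onz('wrist',p,z)[:2]
a=W((255.6,110),.054);b=W((254.9,180),.054);c=W((254.4,240),.0455);d=W((254.2,280),.0455)
t=W((256.2,86.8),.054);e=W((255,203.5),.054)
for n,p in zip('abcdte',(a,b,c,d,t,e)): print(n,p.round(4))
ang=lambda p,q: np.degrees(np.arctan2(*(q-p)[::-1])).round(2)
print('ang',ang(a,b),ang(a,d),ang(t,d),'len handle',np.linalg.norm(e-t))
u=(d-t)/np.linalg.norm(d-t)
print('origin from handle',((t+e)/2).round(4),'grip',((t+e)/2+u*.031).round(4))
# rest bars: handle bar top z .034 ends; blade bar z .0425
h1=W((220+38/3.5,75+85/3.5),.034);h2=W((220+245/3.5,75+86/3.5),.034)
k1=W((220+43/3.5,75+505/3.5),.0425);k2=W((220+232/3.5,75+506/3.5),.0425)
print('bars',h1,h2,np.linalg.norm(h1-h2),k1,k2,np.linalg.norm(k1-k2)); m1=(h1+h2)/2;m2=(k1+k2)/2
print('mid',m1.round(4),m2.round(4),'ang',ang(m1,m2),'dist',np.linalg.norm(m2-m1),'rest origin',(m1+(m2-m1)*45/130).round(4))
E
```

```text
a [0.431  0.3194]
b [0.5007 0.3259]
c [0.5722 0.3328]
d [0.6232 0.3378]
t [0.4097 0.3178]
e [0.5262 0.3287]
ang 5.36 5.48 5.37 len handle 0.11706960318507048
origin from handle [0.4679 0.3232] grip [0.4988 0.3261]
bars [0.42360956 0.29332472] [0.41773953 0.3535363 ] 0.06049703581734167 [0.55109809 0.30591306] [0.54532831 0.36572719] 0.06009176421323682
mid [0.4207 0.3234] [0.5482 0.3358] ang 5.55 dist 0.1281390293662403 rest origin [0.4648 0.3277]
```

```bash
python3 -c "
from h import *
rel([.5,.3255,.025],185.4)"
python3 -m handwheel '[[0.6,[0,1,30],0.005],[0.6,[0,1,65],0.005],[0.6,[0,1,100],0.005],[0.6,[0,1,135],0.005],[0.6,[0,1,160],0.005],[0.6,[0,1,175],0.005],[0.6,[0,1,175],0.005],[0.6,[0,1,175],0.005]]' 60
python3 - <<'E'
from h import *
state(); snap('wrist','pics/w2.png')
E
```

```text
shift mm [  0.2   1.  175.7] turn about tool z 0.006
time: 2.45
position: [0.5011, 0.3253, 0.0268]
orientation: [3.141, 0.001, -3.047]
wrist_force: [-0.1, -0.8, 1.4]
gripper_width: 0.0556
t 2.45 p [0.5011 0.3253 0.0268] o [ 3.1412e+00  9.0000e-04 -3.0470e+00] F [-0.08 -0.78  1.37] w 0.0556 j [ 0.533  0.067  1.814  0.     1.259 -1.132]
```

View pics/w2.png

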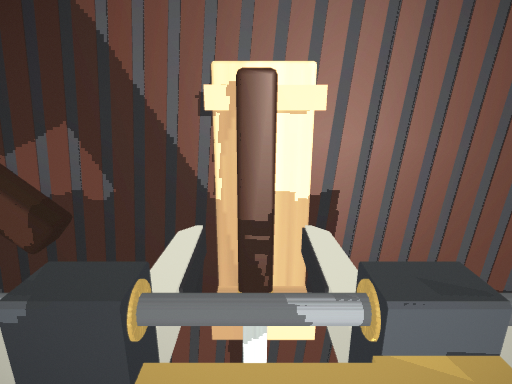

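The fingers straddle the handle, centred around column 255, and the tail is at row 68. I'll close, then lift a little.

```bash
python3 -m handwheel '[[0,[0,0,2],0],[0,[0,0,2],0],[0,[0,0,2],0],[0,[0,0,2],0],[0,[0,0,2],0],[0,[0,0,2],0],[0,[0,0,2],0],[0,[0,0,2],0]]' 60
python3 -c "
from h import *
state()"
python3 -m handwheel '[[0,[0,0,-5],0],[0,[0,0,-20],0],[0,[0,0,-40],0],[0,[0,0,-70],0],[0,[0,0,-100],0],[0,[0,0,-115],0],[0,[0,0,-120],0],[0,[0,0,-120],0],[0,[0,0,-120],0]]'
python3 - <<'E'
from h import *
state(); snap('wrist','pics/w3.png');snap('scene','pics/s3.png')
crop('pics/s3.png','pics/s3c.png',180,130,380,330,4)
E
```

```text
time: 3.3
position: [0.5009, 0.3248, 0.0237]
orientation: [3.142, 0.0, -3.047]
wrist_force: [-0.6, -0.4, 1.4]
gripper_width: 0.0178
t 3.3 p [0.5009 0.3248 0.0237] o [ 3.1415e+00  1.0000e-04 -3.0473e+00] F [-0.59 -0.42  1.44] w 0.0178 j [ 0.533  0.07   1.817  0.     1.255 -1.133]
time: 4.2
position: [0.5004, 0.3245, 0.1422]
orientation: [-3.141, -0.002, -3.047]
wrist_force: [-0.1, -0.1, -1.1]
gripper_width: 0.0174
t 4.2 p [0.5004 0.3245 0.1422] o [-3.1409e+00 -1.6000e-03 -3.0474e+00] F [-0.08 -0.05 -1.06] w 0.0174 j [ 0.533 -0.022  1.709  0.     1.457 -1.132]
```

View pics/w3.png

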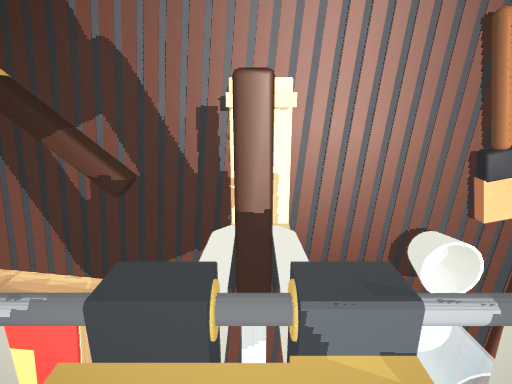

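View pics/s3.png

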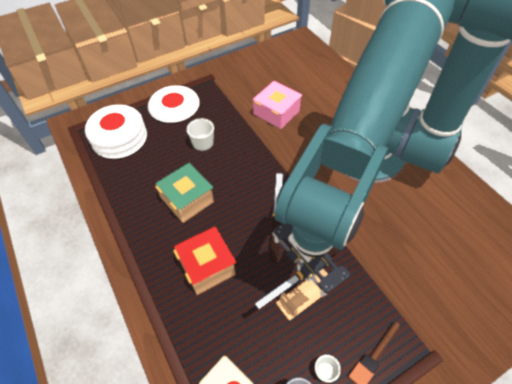

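```bash
python3 - <<'E'
from h import *
o=np.array([.6406,-.1366]); a=np.radians(9.3); u=np.array([np.cos(a),np.sin(a)]); v=np.array([-u[1],u[0]])
im=cv2.imread('pics/s3.png')
for P in [(-68,65,75.5),(-68,-65,75.5),(60,65,75.5),(60,-65,75.5),(-60,65,0),(-60,-65,0),(-60,35,48),(-60,-35,48)]:
    Q=[*(o+u*P[0]/1e3+v*P[1]/1e3),P[2]/1e3]; q=proj('scene',Q); print(P,q.round(1)); cv2.circle(im,tuple(int(round(x*16)) for x in q),8,(255,0,255),-1,shift=4)
s=env.get_obs(); yw=s['orientation'][2]+np.pi; k=np.array([np.cos(yw),np.sin(yw),0])
for d in (-.092,.148): 
    q=proj('scene',s['position']+k*d+[0,0,.0218 if d>0 else .0303]); print('knife',d,q.round(1)); cv2.circle(im,tuple(int(round(x*16)) for x in q),8,(255,0,255),-1,shift=4)
cv2.imwrite('pics/s3m.png',cv2.resize(im[150:330,140:360],None,fx=3.5,fy=3.5,interpolation=cv2.INTER_CUBIC)[:600,:780])
P=o+u*(-.243); print(P); rel([*P,.142],189.3)
E
```

```text
(-68, 65, 75.5) [212.4 186.3]
(-68, -65, 75.5) [188.9 161.5]
(60, 65, 75.5) [177.6 208.7]
(60, -65, 75.5) [154.8 182. ]
(-60, 65, 0) [212.8 201.2]
(-60, -65, 0) [190.3 176.9]
(-60, 35, 48) [205.7 186.8]
(-60, -35, 48) [193.3 173.6]
knife -0.092 [334.6 248.8]
knife 0.148 [257.1 305.4]
[ 0.40079406 -0.17586973]
shift mm [ 146.3 -488.8    0.9] turn about tool z -0.068
```

View pics/s3m.png

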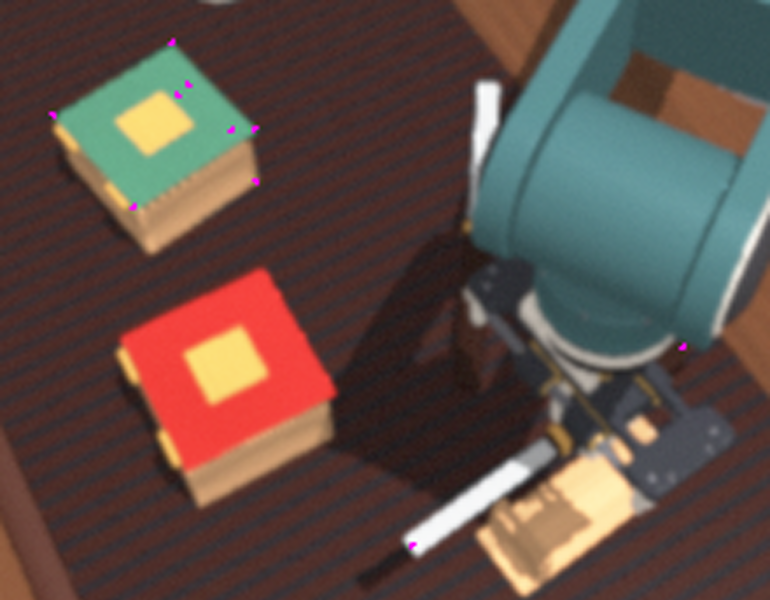

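The projected lid corners and knife tip fall on their image features (within about 1 px), so both poses are confirmed. I'll go across to the pre-insertion point.

```bash
python3 -m handwheel '[[0,[4,-12,-4],-0.01],[0,[12,-40,-10],-0.02],[0,[24,-80,-15],-0.03],[0,[36,-120,-15],-0.04],[0,[48,-160,-15],-0.05],[0,[60,-200,-15],-0.06],[0,[72,-240,-15],-0.068],[0,[84,-280,-15],-0.068],[0,[96,-320,-15],-0.068],[0,[108,-360,-15],-0.068],[0,[120,-400,-15],-0.068],[0,[132,-440,-10],-0.068],[0,[141,-470,-5],-0.068],[0,[145,-485,0],-0.068],[0,[146,-489,0],-0.068],[0,[146,-489,0],-0.068],[0,[146,-489,0],-0.068]]'
python3 - <<'E'
from h import *
state(); rel([.4008,-.1759,.038],189.3)
snap('top','pics/t4.png');snap('scene','pics/s4.png')
E
```

```text
time: 6.0
position: [0.4016, -0.1752, 0.1439]
orientation: [3.142, 0.0, -2.979]
wrist_force: [-0.7, 0.7, -0.8]
gripper_width: 0.0176
t 6.0 p [ 0.4016 -0.1752  0.1439] o [ 3.1416e+00  3.0000e-04 -2.9788e+00] F [-0.7   0.72 -0.84] w 0.0176 j [-0.47  -0.397  2.022  0.     1.516 -2.203]
shift mm [  0.9  -0.5 105.9] turn about tool z 0.0
```

View pics/s4.png

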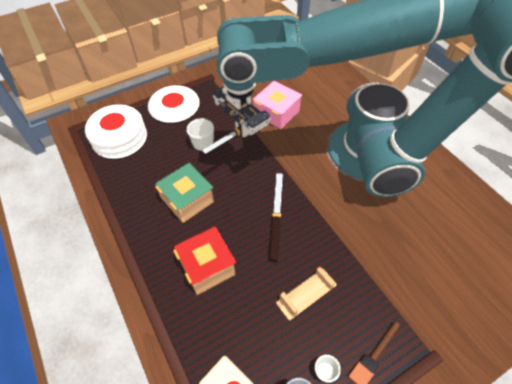

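```bash
python3 -m handwheel '[[0,[0,0,10],0],[0,[1,0,35],0],[0,[1,0,65],0],[0,[1,0,90],0],[0,[1,0,102],0],[0,[1,0,105],0],[0,[1,0,105],0],[0,[1,0,105],0]]'
python3 - <<'E'
from h import *
s=state()
im=snap('top','pics/t5.png');im2=snap('scene','pics/s5.png')
yw=s['orientation'][2]+np.pi; k=np.array([np.cos(yw),np.sin(yw),0])
for n in ('top','scene'): print(n,proj(n,s['position']+k*.148+[0,0,.0218]).round(1))
crop('pics/t5.png','pics/t5c.png',250,90,390,230,4)
crop('pics/s5.png','pics/s5c.png',140,100,280,230,4.5)
E
```

```text
time: 6.9
position: [0.4011, -0.1762, 0.0398]
orientation: [-3.141, 0.001, -2.979]
wrist_force: [0.3, -0.2, -0.7]
gripper_width: 0.0177
t 6.9 p [ 0.4011 -0.1762  0.0398] o [-3.1407e+00  1.2000e-03 -2.9793e+00] F [ 0.29 -0.17 -0.71] w 0.0177 j [-0.472 -0.319  2.139 -0.     1.32  -2.205]
top [305.2 162.1]
scene [207.7 172. ]
```

View pics/t5c.png

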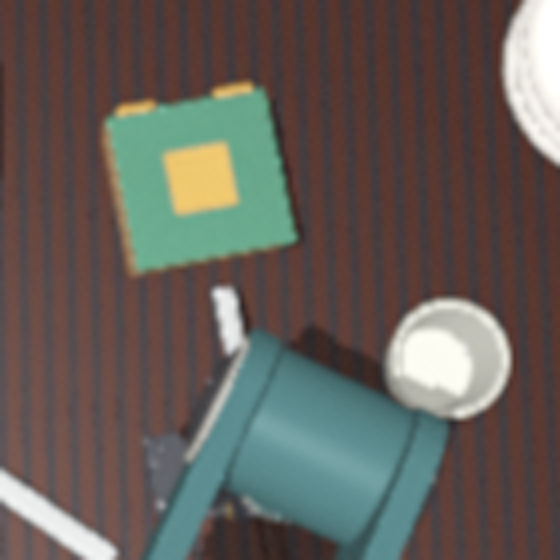

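View pics/s5c.png

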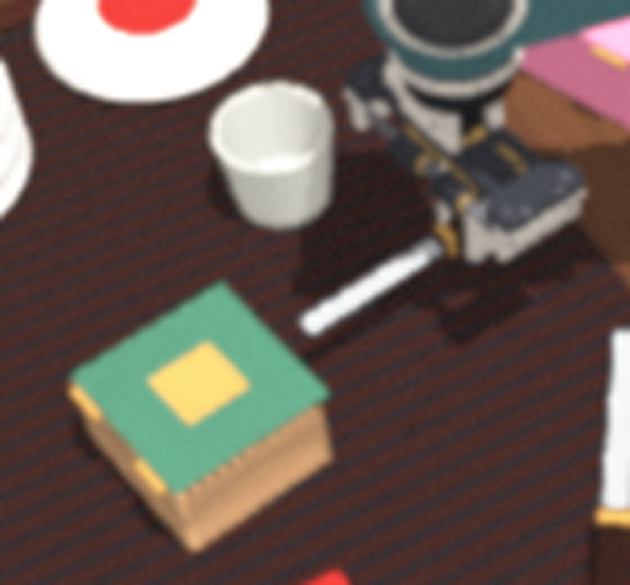

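The tip measures top (306,162) and scene (209,173), which matches the predictions (305,162) and (208,172). The cup is clear. The blade is at z of about 0.060, centred in the slot, so I insert 70 mm.

```bash
python3 -m handwheel '[[0,[-5,0,0],0],[0,[-15,0,0],0],[0,[-27,0,0],0],[0,[-39,0,0],0],[0,[-51,0,0],0],[0,[-62,0,0],0],[0,[-70,0,0],0],[0,[-70,0,0],0],[0,[-70,0,0],0]]'
python3 - <<'E'
from h import *
s=state()
snap('scene','pics/s6.png')
crop('pics/s6.png','pics/s6c.png',140,100,280,230,4.5)
E
```

```text
time: 7.9
position: [0.4695, -0.1646, 0.0385]
orientation: [3.141, -0.0, -2.979]
wrist_force: [0.4, -0.1, -0.7]
gripper_width: 0.0176
t 7.9 p [ 0.4695 -0.1646  0.0385] o [ 3.1413e+00 -5.0000e-04 -2.9792e+00] F [ 0.43 -0.12 -0.73] w 0.0176 j [-0.388 -0.167  2.019 -0.     1.291 -2.122]
```

View pics/s6c.png

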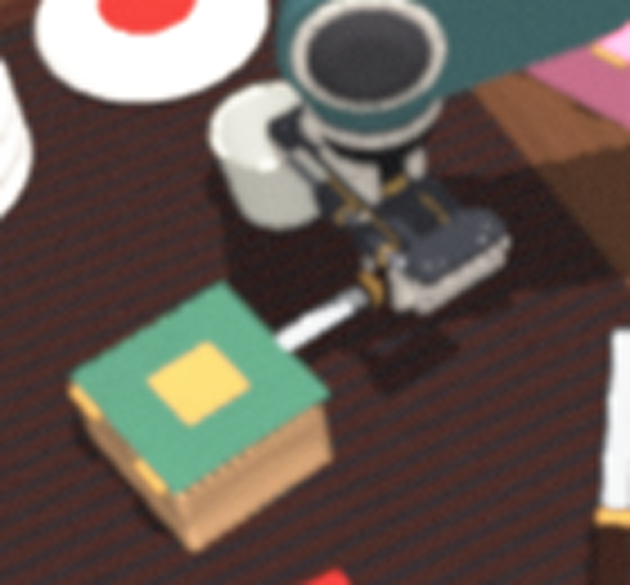

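```bash
python3 -m handwheel '[[0,[0,0,-4],0],[0,[0,0,-9],0],[0,[0,0,-14],0],[0,[-1,0,-19],0],[0,[-2,0,-24],0],[0,[-3,0,-29],0],[0,[-4,0,-34],0],[0,[-6,0,-39],0],[0,[-7,0,-44],0],[0,[-9,0,-49],0],[0,[-9,0,-49],0],[0,[-9,0,-49],0]]'
python3 - <<'E'
from h import *
s=state()
snap('scene','pics/s7.png');snap('wrist','pics/w7.png')
crop('pics/s7.png','pics/s7c.png',140,100,280,230,4.5)
E
```

```text
time: 9.15
position: [0.4786, -0.1632, 0.0878]
orientation: [-3.141, 0.0, -2.979]
wrist_force: [0.8, -0.1, -1.0]
gripper_width: 0.0174
t 9.15 p [ 0.4786 -0.1632  0.0878] o [-3.1414e+00  4.0000e-04 -2.9793e+00] F [ 0.79 -0.07 -0.97] w 0.0174 j [-0.379 -0.193  1.957  0.     1.378 -2.112]
```

View pics/s7c.png

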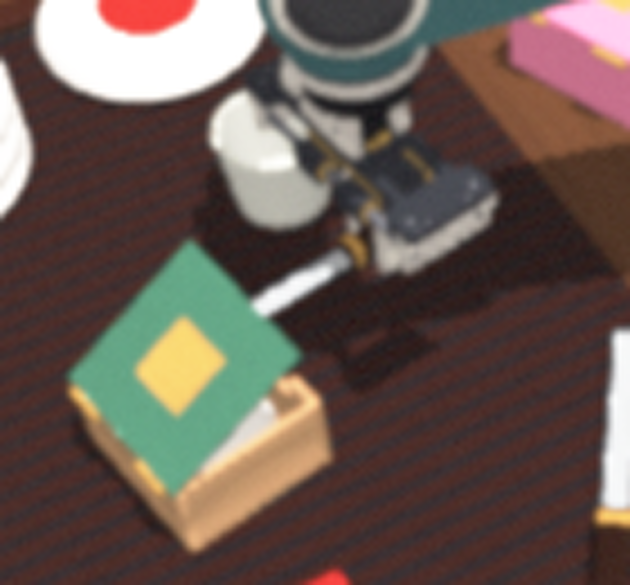

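View pics/w7.png

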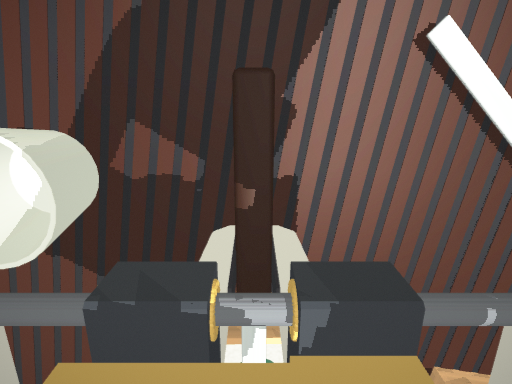

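The lid is rising on the blade (about 27°) and the knife hasn't slipped: its tail is still at row 68. I'll carry on along the arc to about 62°.

```bash
python3 -m handwheel '[[0,[-3,0,-5],0],[0,[-6,0,-10],0],[0,[-9,0,-14],0],[0,[-12,0,-17],0],[0,[-16,0,-21],0],[0,[-20,0,-25],0],[0,[-24,0,-28],0],[0,[-28,0,-31],0],[0,[-32,0,-33],0],[0,[-37,0,-36],0],[0,[-37,0,-36],0],[0,[-37,0,-36],0]]'
python3 - <<'E'
from h import *
s=state()
snap('scene','pics/s8.png')
crop('pics/s8.png','pics/s8c.png',140,100,280,230,4.5)
E
```

```text
time: 10.45
position: [0.5152, -0.1572, 0.1236]
orientation: [-3.142, 0.0, -2.979]
wrist_force: [-0.1, -0.1, -0.8]
gripper_width: 0.0174
t 10.45 p [ 0.5152 -0.1572  0.1236] o [-3.1416e+00  2.0000e-04 -2.9792e+00] F [-0.12 -0.14 -0.84] w 0.0174 j [-0.344 -0.142  1.852  0.     1.431 -2.077]
```

View pics/s8c.png

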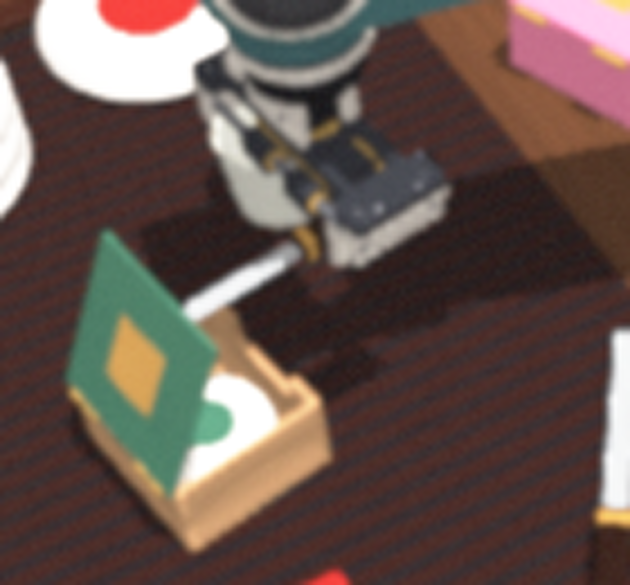

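```bash
python3 -m handwheel '[[0,[4,0,0],0],[0,[14,0,0],0],[0,[29,0,0],0],[0,[49,0,0],0],[0,[69,0,0],0],[0,[89,0,0],0],[0,[104,0,-2],0],[0,[112,0,-5],0],[0,[112,0,-5],0],[0,[112,0,-5],0]]'
python3 - <<'E'
from h import *
s=state()
im=snap('scene','pics/s9.png'); snap('top','pics/t9.png')
crop('pics/s9.png','pics/s9c.png',140,100,280,230,4.5)
o=np.array([.6406,-.1366]); a=np.radians(9.3); u=np.array([np.cos(a),np.sin(a)]); v=np.array([-u[1],u[0]])
for th in (45,50,55,60,65):
    t=np.radians(th); 
    for y in (65,-65): print(th,y,proj('scene',[*(o+u*(.06-.128*np.cos(t))+v*y/1e3),.0705+.128*np.sin(t)]).round(1),end=' ')
    print()
k=[.469,.3225]; 
rel([.5005,.325,.13],185.4)
E
```

```text
time: 11.5
position: [0.4047, -0.1754, 0.1289]
orientation: [-3.141, 0.001, -2.98]
wrist_force: [0.4, 0.0, -0.2]
gripper_width: 0.0174
t 11.5 p [ 0.4047 -0.1754  0.1289] o [-3.1412e+00  6.0000e-04 -2.9797e+00] F [ 0.4   0.01 -0.17] w 0.0174 j [-0.467 -0.382  2.036  0.     1.486 -2.2  ]
45 65 [198.8 175.8] 45 -65 [174.3 149.8] 
50 65 [196.1 175.7] 50 -65 [171.5 149.5] 
55 65 [193.2 175.8] 55 -65 [168.6 149.4] 
60 65 [190.1 176.2] 60 -65 [165.5 149.6] 
65 65 [186.9 176.9] 65 -65 [162.3 150.1] 
shift mm [-175.3  478.2   -1.4] turn about tool z 0.068
```

View pics/s9c.png

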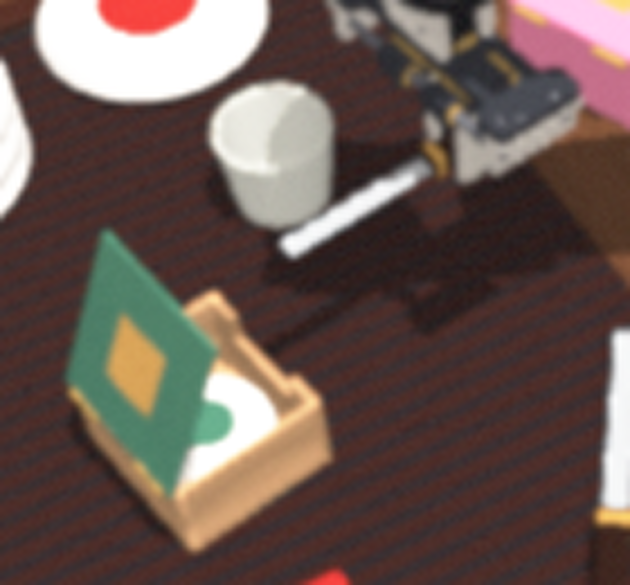

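The lid's front corners at (163,151) and (188,178) match the prediction for about 63°, and it stands with the knife withdrawn. The cup is untouched. I'll carry the knife back over the rest.

```bash
python3 -m handwheel '[[0,[-4,12,-5],0.01],[0,[-14,40,-12],0.02],[0,[-29,80,-20],0.03],[0,[-44,120,-20],0.04],[0,[-59,160,-20],0.05],[0,[-73,200,-20],0.06],[0,[-88,240,-20],0.068],[0,[-103,280,-20],0.068],[0,[-117,320,-20],0.068],[0,[-132,360,-20],0.068],[0,[-147,400,-15],0.068],[0,[-161,440,-8],0.068],[0,[-170,464,-2],0.068],[0,[-174,475,0],0.068],[0,[-175,478,0],0.068],[0,[-175,478,0],0.068],[0,[-175,478,0],0.068]]'
python3 - <<'E'
from h import *
s=state(); snap('wrist','pics/w10.png'); snap('scene','pics/s10.png')
rel([.5005,.3255,.026],185.4)
E
```

```text
time: 13.3
position: [0.5001, 0.3238, 0.1291]
orientation: [3.142, 0.0, -3.048]
wrist_force: [0.6, -0.3, -1.3]
gripper_width: 0.0176
t 13.3 p [0.5001 0.3238 0.1291] o [ 3.1416e+00  5.0000e-04 -3.0481e+00] F [ 0.6  -0.3  -1.32] w 0.0176 j [ 0.532 -0.018  1.726 -0.     1.433 -1.132]
shift mm [ -0.4   1.7 103.2] turn about tool z -0.001
```

View pics/w10.png

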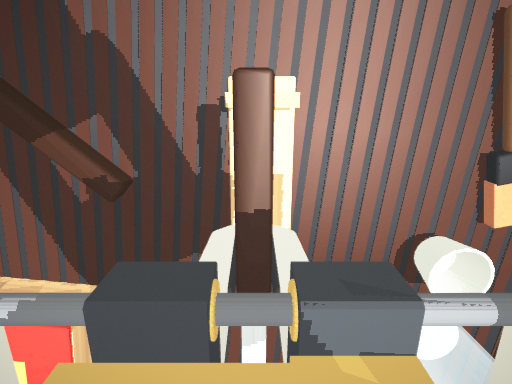

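The view matches the one at pickup: knife tail at row 68, over the rest. I'll lower it with the force watched in steps.

```bash
python3 -m handwheel '[[0,[0,1,10],0],[0,[0,2,35],0],[0,[0,2,60],0],[0,[0,2,80],0],[0,[0,2,92],0],[0,[0,2,99],0],[0,[0,2,103],0],[0,[0,2,104],0],[0,[0,2,104],0],[0,[0,2,104],0]]'
python3 -c "
from h import *
state()"
```

```text
time: 14.4
position: [0.5001, 0.3268, 0.0254]
orientation: [3.141, 0.001, -3.047]
wrist_force: [-0.4, 0.8, -0.5]
gripper_width: 0.0176
t 14.4 p [0.5001 0.3268 0.0254] o [ 3.1412e+00  1.0000e-03 -3.0474e+00] F [-0.39  0.84 -0.49] w 0.0176 j [ 0.536  0.069  1.815 -0.     1.257 -1.129]
```

```bash
python3 -m handwheel '[[0,[0,0,1],0],[0,[0,0,1.5],0],[0,[0,0,1.5],0],[0,[0,0,1.5],0]]'
python3 -m handwheel '[[0.1,[0,0,0],0],[0.25,[0,0,0],0],[0.4,[0,0,0],0],[0.6,[0,0,0],0],[0.6,[0,0,0],0],[0.6,[0,0,0],0],[0.6,[0,0,0],0]]'
python3 - <<'E'
from h import *
state(); snap('wrist','pics/w11.png')
E
```

```text
time: 14.8
position: [0.5, 0.3268, 0.0238]
orientation: [3.141, 0.001, -3.047]
wrist_force: [-2.0, -1.8, 5.5]
gripper_width: 0.0176
time: 15.5
position: [0.4998, 0.3266, 0.0231]
orientation: [-3.142, -0.0, -3.047]
wrist_force: [1.1, -0.2, -0.1]
gripper_width: 0.0545
t 15.5 p [0.4998 0.3266 0.0231] o [-3.1416e+00 -1.0000e-04 -3.0474e+00] F [ 1.08 -0.19 -0.09] w 0.0545 j [ 0.536  0.071  1.817  0.     1.254 -1.129]
```

View pics/w11.png

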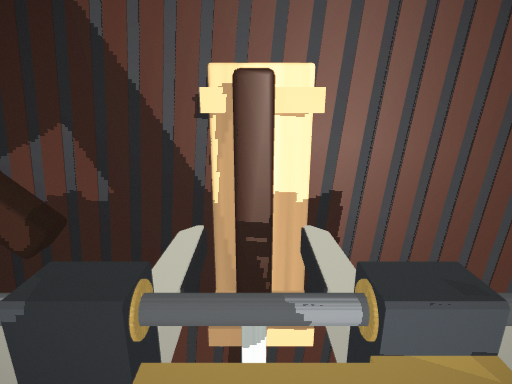

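The knife is on the bars and released. I'll rise straight up, then check.

```bash
python3 -m handwheel '[[0.6,[0,0,-8],0],[0.6,[0,0,-28],0],[0.6,[0,0,-60],0],[0.6,[0,0,-100],0],[0.6,[0,0,-140],0],[0.6,[0,0,-170],0],[0.6,[0,0,-177],0],[0.6,[0,0,-177],0],[0.6,[0,0,-177],0],[0.6,[0,0,-177],0]]'
python3 - <<'E'
from h import *
state(); W=env.camera_info('wrist'); a=snap('wrist','pics/w12.png'); b=snap('scene','pics/s12.png'); t=snap('top','pics/t12.png')
g=a.sum(2)
for y in (110,180,240): print(y,g[y,238:275].tolist())
c=np.hstack([cv2.resize(a[70:230,190:320],None,fx=2.9,fy=2.9),cv2.resize(b[100:340,140:350],(406,464))]); cv2.imwrite('pics/c12.png',c)
E
```

```text
time: 16.55
position: [0.4994, 0.3264, 0.1985]
orientation: [-3.141, -0.002, -3.047]
wrist_force: [-0.2, 0.3, 0.1]
gripper_width: 0.0556
t 16.55 p [0.4994 0.3264 0.1985] o [-3.1406e+00 -2.0000e-03 -3.0474e+00] F [-0.15  0.31  0.14] w 0.0556 j [ 0.536 -0.047  1.641 -0.     1.55  -1.129]
110 [521, 519, 516, 531, 542, 549, 535, 233, 183, 222, 246, 254, 276, 292, 309, 321, 340, 358, 370, 387, 407, 409, 401, 317, 286, 636, 748, 750, 750, 747, 744, 741, 739, 738, 739, 738, 739]
180 [519, 520, 542, 555, 553, 546, 537, 419, 130, 136, 134, 137, 140, 144, 144, 142, 147, 149, 143, 144, 139, 145, 141, 132, 424, 747, 748, 747, 744, 742, 741, 740, 741, 738, 733, 737, 739]
240 [234, 158, 161, 152, 155, 161, 157, 159, 156, 300, 725, 765, 765, 765, 765, 765, 765, 765, 765, 765, 765, 765, 717, 248, 247, 231, 227, 225, 226, 231, 240, 250, 252, 246, 247, 250, 246]
```

View pics/c12.png

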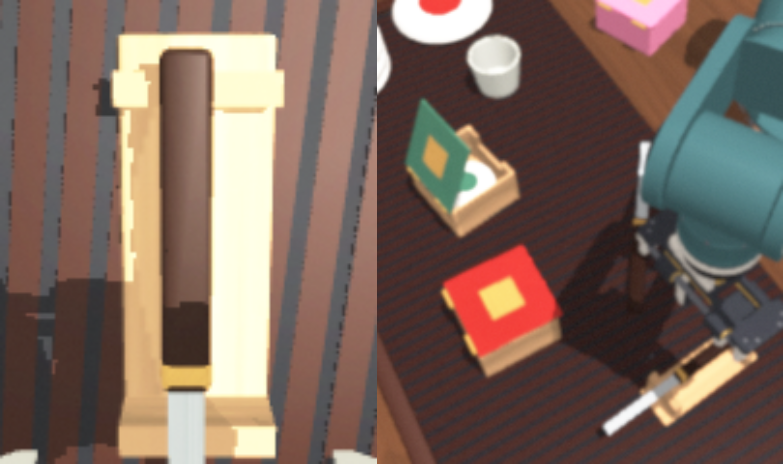

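View pics/t12.png

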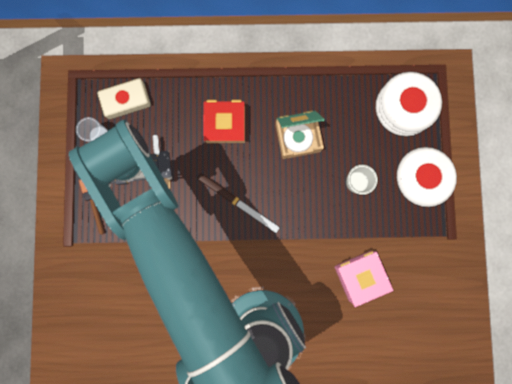

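The knife lies across both bars, at almost the same place as at pickup. The green lid is standing, the red lid is shut, and the cup is still at (362,180). I'm handing in.

```bash
python3 -c "
from h import *
env.job_done(); state()"
```

```text
the job is handed in; nothing more can be done
the job is handed in; nothing more can be done
```

The green lid is open and the knife is back on its rest. I handed the job in at about 16.6 s of the 58 s allowed; no verdict came back.

**What I did:** I gripped the smaller knife, the one on the rest, at its balance point with 60 N. I slid the blade about 35 mm into the green box's slot and raised the lid along an arc. Then I drew the knife straight back, laid it on both bars, released it and lifted clear.

**What the last checks showed:**
- **Green lid:** its front corners, measured once the knife was out, fit about 63°. It was still standing open in the final pictures.
- **Knife:** it lies across both bars, within a few mm of where I picked it up. Before pickup it measured about 5–7 mm from the rest's origin and within 1° of its direction.
- **Red lid and cup:** the red lid is shut, and the cup is at the same pixel in the top view, (362,180).
- **Robot contact:** I saw no sign of it touching the box. The wrist force read about 1 N at each stop while the blade was at the lid. The highest reading was about 6 N, setting the knife down.

The only disagreement between measurements was the knife's angle on the rest, 5.0° from the top camera and 5.4° from the wrist camera. I used 5.4°. No check failed. I could not measure the contact force between blade and lid directly; I judged it from pictures of the blade holding the lid up at about 27° and about 60°.

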